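# Make up two cigar roller's kits

## Robot

A 7-joint arm with a two-finger parallel gripper is mounted at the origin on the work surface. World frame = base frame: x ahead of the robot, y to its left, z up, the work surface at z = 0. Lengths are in m, angles in rad, forces in N, time in s.
With the tool pointing down it reaches from about 0.35 to 0.9 m from the base axis. Payload 19.9 kg.
Tool frame: the origin (TCP) lies on the centre line of the jaws, within the pads' length; the fingertips stand 8 mm ahead of it and the grasp point (between the pads) lies 11 mm behind it; z points along the fingers, y is the line along which they close (so a half turn about z gives the same grasp; the last joint's range is limited). The gripper opens to 94 mm and grips with 3 to 60 N. Pads are 16 mm wide; open, the fingers measure 119 mm over their backs; the gripper's body (75 mm by 177 mm) begins 78 mm behind the grasp point.
Start: joints at [1.151, 0.417, -0.01, 1.614, 0.005, 1.111, -0.053], TCP at [0.231, -0.581, 0.213] pointing down, gripper open.
Joint ranges: [-2.81, 2.81], [-0.39, 2.02], [-1.27, 1.25], [0.06, 2.57], [-1.19, 4.33], [0.19, 2], [-2.82, 2.82]. Speed limits (rad/s): [1.89, 1.89, 2.39, 2.39, 3.01, 3.01, 3.01].

## Interface

Orientations are given as a unit quaternion [w, x, y, z].
In Python, from station import env gives the robot as it stands. The module is installed in compiled form; this text tells all that it offers.
- The arm moves only by the tool drive_tool, never from a script. Its argument "increments" is one flat list of numbers, 5 for each row, row after row: the opening, from -1 (shut) to 1 (fully open), then the shift along the tool's x, y, z in m, then the turn about the tool's z in degrees. A call has exactly 5 rows; each row shifts and turns the commanded pose from where the row before left it, along the tool's axes as they then stand; what a row does not reach is not made up. A row lasts 1/8 s, in which the tool goes at most 62.5 mm and 10.7 degrees, less where a joint would pass 70% of its speed; a pose out of reach is approached as far as the arm can. A call with a gripper value outside its range is refused whole. The fingers move at their own pace and stop on an object; "grip_force" is the grip in N (left out, the last holds). Time passes only in rows, so rows that do not move let the fingers close, or fill a call up. It gives the time, the measured TCP pose, the force, the opening and the grip force at its end, in the units of the state.
- env.observe(): the state, without advancing time (a new reading comes with each control period).
- env.read_camera(name): name is "side" or "top"; returns (picture, depth): 480x640x3 uint8, red, green, blue; 480x640 float32, m along the optical axis (not along the pixel's ray), 0 where there is no reading.
- env.calibration(name): a dict with "camera_matrix" (3x3 intrinsics, pixels), "k1" (the pictures are not rectified: a ray, as slopes to the right and down, at radius r is drawn at 1 + k1 r^2 times it, then the intrinsics apply), "R" (3x3) and "t" (3): a world point X has camera coordinates R X + t. Camera axes: x right, y down, z forward; pixel columns grow to the right and rows downward; lengths in m; the calibration is good to about 2 mm. A picture is of the moment at which its call begins. calibration takes no time and is no camera call.
- env.job_done(): hands the job in; it is judged then, once.
Trained networks look in the newest picture that a camera, given by its name, has taken for a name from the list of things; names that differ only in an ending like _2 or _b are one class to them, and where a whole thing is asked for, a point or a joint stands for the part that bears it (a point fixed in the world has none). Each returns a list of dicts, best first, with "conf" (0 to 1); they miss things now and then, are a little off and sometimes report something else, mostly with a low value. They report only what shows in the picture. A call takes as long as a camera call. They do not tell look-alikes from the thing itself.
- env.find_in(query, camera): "centre" ([column, row] in pixels, amid what is visible of it).
- env.cut_out(query, camera): "mask" (480x640 bool, what is visible of it) and "centre" ([column, row] in pixels, amid what is visible of it).
The state is a dict: "t": time; "qpos": joint angles; "qd": joint speeds; "joint_torque": joint torques, N m; "tool_pos": TCP position; "tool_rot": TCP orientation; "force": force on the tool from outside, world axes, zero at the start; "ft_torque": the same for the moment, N m; "gripper_width": finger opening in m; "finger_force": force on a finger pad.
Only numpy, scipy, OpenCV 4.12 (cv2) and the standard library are available. Lean on these libraries where they do the work, as an engineer would, in place of code of your own. Each camera call takes 0.05 s, during which the arm holds its last target. There are 200 camera calls.

## Task

Make up the two kits for the cigar rollers: the slim cutter and the squat jar go in the tray with two compartments; the thick cutter, the tall jar and the gauge block go in the tray with three, the gauge block in the long compartment. Each thing stands upright on the floor of a compartment of its own (which square one does not matter); set things down without dropping them or knocking any over, and leave the mould, the steel disc and the bottle where they are.

Things in the scene. Friction and masses are not known exactly. Their poses are not given: they have to be found in the camera images.
- tray_two: Wooden kit tray with a pale floor and darker rims, TWO square compartments side by side, the smaller tray: 80 (x) x 160 (y) mm outside, 14 mm high, floor 4 mm thick, rims and divider 5 mm thick. Stands loose on the bench, 0.9 kg. Compartments are 70 x 70 mm, centred at x = 0, y = +37.5 and y = -37.5 mm. Origin: centre of the underside, z up.
- tray_three: Wooden kit tray with a pale floor and darker rims, THREE compartments, the larger tray: 149 (x) x 160 (y) mm outside, 14 mm high, floor 4 mm thick, rims and dividers 5 mm thick. Stands loose on the bench, 0.9 kg. Two square compartments of 70 x 70 mm centred at x = -34.5, y = +37.5 and y = -37.5 mm; one long compartment, 64 (x) x 150 (y) mm, centred at x = +37.5, y = 0 (the side away from the robot). Origin: centre of the underside, z up.
- cutter_thick: Thick cap cutter standing upright: round pale wooden handle 40 mm across on a brass foot 42 mm across and 14 mm high, 66 mm high in all; straight-sided from 14 to 56 mm, domed above. Origin: centre of the underside, z up.
- cutter_slim: Slim cap cutter standing upright: round pale wooden handle 24 mm across on a brass foot 30 mm across and 14 mm high, 66 mm high in all; straight-sided from 14 to 56 mm, domed above. Origin: centre of the underside, z up.
- jar_tall: Tall amber glass paste jar with a steel screw cap (closed), round and straight-sided, 42 mm across, 78 mm high. Origin: centre of the underside, z up.
- jar_squat: Squat amber glass paste jar with a steel screw cap (closed), round and straight-sided, 52 mm across, 46 mm high. Origin: centre of the underside, z up.
- gauge: Ring-gauge block: oblong pale wooden block, 116 (x) x 30 (y) x 42 (z) mm, with a row of three round holes of different size in its top face (14 to 20 mm across, 30 mm deep). Stands on its long narrow side, holes up; x runs along its length. Origin: centre of the underside, z up.
- mould: Bystander: wooden bunch mould, 70 (x) x 210 (y) x 50 mm block with eight dark grooves across its top, 1.2 kg, beyond the stock. Origin: centre of the underside, z up.
- plate: Bystander: loose flat steel disc, 120 mm across, 8 mm thick. Origin: centre of the underside, z up.
- bottle: Bystander: white plastic bottle with a black cap, 60 mm across, 150 mm high. Origin: centre of the underside, z up.
Not all that is in view belongs to the job. What is shaped like the jar_tall but green or red is not meant.

How it is judged:
At the end, for the whole second after the job is handed in: Each thing stands in its kit's tray, one per compartment, gauge block in the long one: underside under 9 mm above the tray's underside, origin within 24 mm (gauge 22 mm in x) of the compartment's centre along each tray axis, upright within 0.12 rad, at rest ((((x of cutter_slim in the frame of tray_two between -0.024 and 0.024 m and y of cutter_slim in the frame of tray_two between 0.0135 and 0.0615 m) and (x of jar_squat in the frame of tray_two between -0.024 and 0.024 m and y of jar_squat in the frame of tray_two between -0.0615 and -0.0135 m)) or ((x of cutter_slim in the frame of tray_two between -0.024 and 0.024 m and y of cutter_slim in the frame of tray_two between -0.0615 and -0.0135 m) and (x of jar_squat in the frame of tray_two between -0.024 and 0.024 m and y of jar_squat in the frame of tray_two between 0.0135 and 0.0615 m))) and (((x of cutter_thick in the frame of tray_three between -0.0585 and -0.0105 m and y of cutter_thick in the frame of tray_three between 0.0135 and 0.0615 m) and (x of jar_tall in the frame of tray_three between -0.0585 and -0.0105 m and y of jar_tall in the frame of tray_three between -0.0615 and -0.0135 m)) or ((x of cutter_thick in the frame of tray_three between -0.0585 and -0.0105 m and y of cutter_thick in the frame of tray_three between -0.0615 and -0.0135 m) and (x of jar_tall in the frame of tray_three between -0.0585 and -0.0105 m and y of jar_tall in the frame of tray_three between 0.0135 and 0.0615 m))) and x of gauge in the frame of tray_three between 0.0155 and 0.0595 m and y of gauge in the frame of tray_three between -0.024 and 0.024 m and z of each of cutter_slim, jar_squat in the frame of tray_two below 0.009 m and angle between each of cutter_slim, jar_squat, gauge, cutter_thick, jar_tall's own z axis and vertical below 0.12 rad and linear speed of each of cutter_slim, jar_squat, gauge, cutter_thick, jar_tall below 0.02 m/s and z of each of gauge, cutter_thick, jar_tall in the frame of tray_three below 0.009 m); the robot touches nothing.
It fails at once if a cutter, a jar or the gauge block is knocked over (angle between any of cutter_slim, jar_squat, gauge, cutter_thick, jar_tall's own z axis and vertical above 1 rad).
It fails at once if a cutter, a jar or the gauge block is dropped or thrown (unheld, faster than 0.7 m/s: a fall of about 25 mm) ((linear speed of cutter_slim above 0.7 m/s and contact force between the fingers and cutter_slim below 0.1 N) or (linear speed of jar_squat above 0.7 m/s and contact force between the fingers and jar_squat below 0.1 N) or (linear speed of gauge above 0.7 m/s and contact force between the fingers and gauge below 0.1 N) or (linear speed of cutter_thick above 0.7 m/s and contact force between the fingers and cutter_thick below 0.1 N) or (linear speed of jar_tall above 0.7 m/s and contact force between the fingers and jar_tall below 0.1 N)).
It fails at once if the mould, the steel disc or the bottle is disturbed (moved more than 30 mm or tipped) (distance of any of mould, plate, bottle from where it was at the start of the episode above 0.03 m or angle between any of mould, plate, bottle's own z axis and vertical above 0.5 rad).
It also fails if it takes over 112 s, if anything falls off the work surface, if the arm or the gripper's body presses on something with over 40 N, if the wrist force passes 120 N, or if a joint passes its speed limit or range.

## Working session

There is one attempt and no reset: what is moved stays moved. The work goes in short steps, Python scripts to look and compute and a tool call to move; the robot and the scene stay as the last step left them, time stands still between calls to the robot, and variables do not carry over. Pictures are saved under pics/ and viewed, at most 14 in all, crops included, and the job is handed in when it is done.

Besides the shell and the picture viewer there is one more tool, called after "Emit:" by a JSON object that holds its "api" and its "payload", one argument or row to a line. drive_tool: Moves the arm, as the interface text tells. Its arguments: {"type":"object","properties":{"increments":{"type":"array","items":{"type":"number"}},"grip_force":{"type":"number"}},"required":["increments"]}

```bash
mkdir -p pics; cat > h.py <<'E'
import numpy as np, cv2
from station import env
def ray(cam,px):
    c=env.calibration(cam);K=np.array(c["camera_matrix"]);k=c["k1"]
    px=np.atleast_2d(px).astype(float)
    d=np.stack([(px[:,0]-K[0,2])/K[0,0],(px[:,1]-K[1,2])/K[1,1]],1);u=d.copy()
    for _ in range(20): u=d/(1+k*(u**2).sum(1,keepdims=True))
    R=np.array(c["R"]);t=np.array(c["t"])
    return -R.T@t,u,R,t
def pts(cam,depth,mask):
    v,u=np.nonzero(mask&(depth>0)); o,s,R,t=ray(cam,np.stack([u,v],1)); z=depth[v,u][:,None]
    return (np.hstack([s,np.ones_like(z)])*z-t)@R, u, v
E
python3 - <<'E'
from h import *
s=env.observe();print(s['t'],s['tool_pos'],s['tool_rot'],s['gripper_width'])
for c in("top","side"):
    p,d=env.read_camera(c);cv2.imwrite(f"pics/{c}0.png",p[:,:,::-1]);np.save(f"{c}0.npy",d);np.save(f"{c}0p.npy",p)
    o,_,R,t=ray(c,[[320,240]]);print(c,o,R[2])
    for n in "tray_two tray_three cutter_thick cutter_slim jar_tall jar_squat gauge mould plate bottle".split():
        for r in env.cut_out(n,c)[:4]:
            m=r["mask"];P,_,_=pts(c,d,m)
            if len(P)<5: continue
            zt=np.percentile(P[:,2],95);T=P[P[:,2]>zt-.006]
            (bc,bs,ba)=cv2.minAreaRect(T[:,:2].astype(np.float32)*1000)
            print(n,round(r["conf"],2),np.round(r["centre"]),"ztop",round(zt,3),"rect mm",np.round(bc),np.round(bs),round(ba),len(P))
E
```

```text
0.0 [ 0.23098046 -0.5803517   0.21281106] [-6.00309522e-04  9.82118758e-01  1.88261415e-01 -1.53648012e-04] 0.09419154955840396
top [0.47168504 0.01640021 1.19339105] [ 0.08157551 -0.02956236 -0.99622864]
tray_two 0.74 [166. 270.] ztop 0.015 rect mm [501. 316.] [ 81. 160.] 3 3081
tray_three 0.55 [461. 267.] ztop 0.014 rect mm [ 517. -302.] [148. 163.] 12 5344
cutter_thick 0.82 [372. 195.] ztop 0.066 rect mm [ 658. -108.] [33. 34.] 77 359
cutter_thick 0.24 [462. 267.] ztop 0.014 rect mm [ 516. -301.] [149. 163.] 12 5422
cutter_slim 0.6 [181. 165.] ztop 0.151 rect mm [719. 275.] [25. 25.] 2 1052
cutter_slim 0.44 [368. 295.] ztop 0.066 rect mm [ 457. -106.] [20. 18.] 1 149
cutter_slim 0.41 [342. 135.] ztop 0.053 rect mm [789. -45.] [208.  73.] 87 3934
jar_tall 0.92 [281. 253.] ztop 0.081 rect mm [535.  76.] [37. 37.] 1 355
jar_tall 0.84 [261. 293.] ztop 0.081 rect mm [458. 110.] [39. 39.] 1 416
jar_tall 0.76 [299. 315.] ztop 0.081 rect mm [414.  28.] [41. 39.] 1 379
jar_tall 0.64 [230. 251.] ztop 0.08 rect mm [540. 171.] [39. 40.] 23 427
jar_squat 0.91 [324. 246.] ztop 0.049 rect mm [55
[... 1064 characters left out ...]
00. 315.] [ 82. 163.] 3 7285
jar_tall 0.76 [300. 328.] ztop 0.079 rect mm [539. 171.] [41. 41.] 18 1731
jar_tall 0.67 [419. 341.] ztop 0.079 rect mm [372. 133.] [40. 41.] 14 1589
jar_tall 0.65 [370. 316.] ztop 0.079 rect mm [455. 110.] [39. 42.] 10 1534
jar_tall 0.6 [414. 291.] ztop 0.079 rect mm [397.  66.] [ 40. 122.] 22 1324
jar_squat 0.72 [338. 257.] ztop 0.048 rect mm [554. -11.] [49. 52.] 21 653
gauge 0.96 [250. 285.] ztop 0.043 rect mm [657. 101.] [ 33. 119.] 63 1933
mould 0.67 [221. 227.] ztop 0.052 rect mm [789. -45.] [215.  74.] 88 4145
plate 0.6 [299. 191.] ztop 0.011 rect mm [ 727. -269.] [117. 118.] 20 1123
bottle 0.79 [146. 327.] ztop 0.149 rect mm [718. 276.] [24. 28.] 37 3649
```

View pics/top0.png

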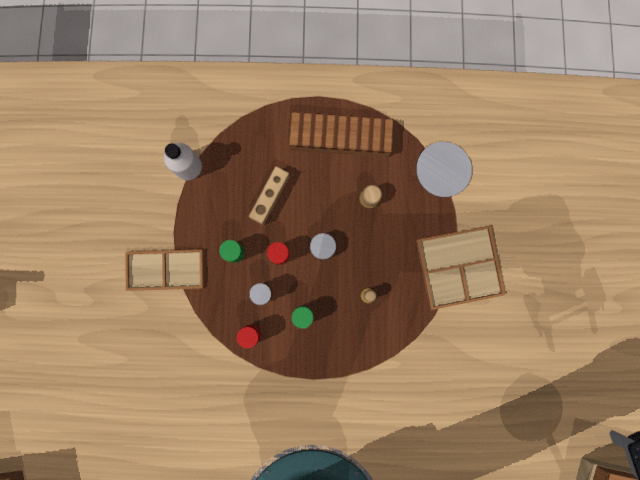

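View pics/side0.png

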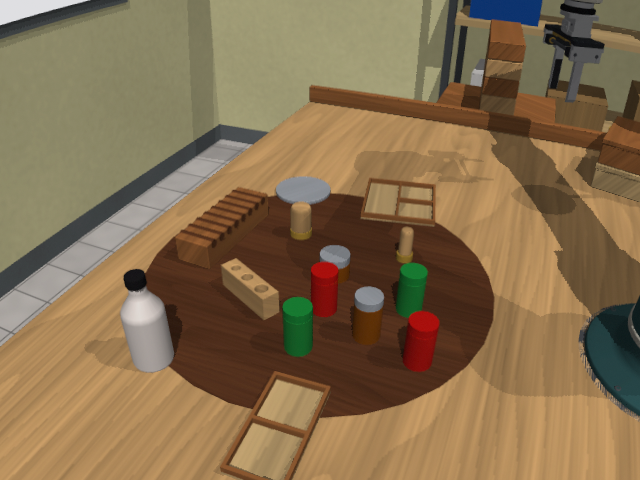

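The top picture shows the steel-capped tall jar at (260,293) and the squat jar at (323,246). The thick cutter is at (372,195), the slim cutter at (368,296) and the gauge at (269,195). Tray two is at (165,270) and tray three at (461,267), its long compartment at the top, away from the robot. The side picture agrees: amber tall jar at (368,316), and the red and green decoys are clearly distinct. First I turn the closing axis to world x, then go over to the thick cutter.

Emit:
{"api": "drive_tool", "payload": {
  "increments": [0.4,0,0,0,-9.8,0.4,0,0,0,-9.8,0.4,0,0,0,-9.8,0.4,0,0,0,-9.8,0.4,0,0,0,-9.8],
  "grip_force": 20
}}

```text
t: 1.72
tool_pos: [0.2311, -0.5807, 0.2134]
tool_rot: [-0.0, 0.814, 0.581, -0.0]
force: [0.4, 0.9, -0.3]
gripper_width: 0.0659
finger_force: 0.0
```

Emit:
{"api": "drive_tool", "payload": {
  "increments": [0.4,0,0,0,-9.7,0.4,0,0,0,-9.6,0.4,0.043,0.039,0.0045,0,0.4,0.043,0.039,0.0045,0,0.4,0.043,0.039,0.0045,0]
}}

```text
t: 2.35
tool_pos: [0.3491, -0.4503, 0.2]
tool_rot: [0.0, 0.707, 0.707, -0.0]
force: [0.7, -1.2, -0.1]
gripper_width: 0.0655
finger_force: 0.0
```

Emit:
{"api": "drive_tool", "payload": {
  "increments": [0.4,0.043,0.0386,0.006,0,0.4,0.043,0.0386,0.006,0,0.4,0.043,0.0386,0.006,0,0.4,0.043,0.0386,0.006,0,0.4,0.043,0.0386,0.006,0]
}}

```text
t: 2.98
tool_pos: [0.5422, -0.2353, 0.1699]
tool_rot: [0.0, 0.707, 0.707, 0.0]
force: [-0.0, -1.2, 0.5]
gripper_width: 0.0659
finger_force: 0.0
```

Emit:
{"api": "drive_tool", "payload": {
  "increments": [0.4,0.043,0.0386,0.006,0,0.4,0.043,0.0386,0.006,0,0.4,0.043,0.0386,0.006,0,0.4,0,0,0.02,0,0.4,0,0,0.02,0]
}}

```text
t: 3.6
tool_pos: [0.6565, -0.1081, 0.1107]
tool_rot: [-0.0, 0.707, 0.707, -0.0]
force: [-0.1, -1.3, -0.8]
gripper_width: 0.066
finger_force: 0.0
```

Emit:
{"api": "drive_tool", "payload": {
  "increments": [0.4,0.001,0.001,0.03,0,0.4,0,0,0.03,0,0.4,0,0,0.025,0,0.4,0,0,0,0,-1,0,0,0,0]
}}

```text
t: 4.22
tool_pos: [0.658, -0.1075, 0.0278]
tool_rot: [0.0, 0.707, 0.707, 0.0]
force: [-0.5, -0.2, -0.1]
gripper_width: 0.059
finger_force: 0.0
```

Emit:
{"api": "drive_tool", "payload": {
  "increments": [-1,0,0,0,0,-1,0,0,0,0,-1,0,0,0,0,-1,0,0,0,0,-1,0,0,0,0]
}}

```text
t: 4.85
tool_pos: [0.6583, -0.1069, 0.0278]
tool_rot: [0.001, 0.707, 0.707, 0.0]
force: [-1.6, -0.8, 7.8]
gripper_width: 0.0394
finger_force: 20.0
```

Emit:
{"api": "drive_tool", "payload": {
  "increments": [-1,0,0,-0.015,0,-1,0,0,-0.03,0,-1,0,0,-0.03,0,-1,-0.02,-0.014,-0.015,0,-1,-0.04,-0.028,0,0]
}}

```text
t: 5.48
tool_pos: [0.6169, -0.1655, 0.1193]
tool_rot: [0.001, 0.706, 0.708, 0.001]
force: [0.6, -1.2, -3.3]
gripper_width: 0.0399
finger_force: 20.0
```

Emit:
{"api": "drive_tool", "payload": {
  "increments": [-1,-0.04,-0.028,0,0,-1,-0.04,-0.028,0,0,-1,-0.04,-0.028,0,0,-1,-0.04,-0.028,0,0,-1,-0.019,-0.013,0,0]
}}

```text
t: 6.1
tool_pos: [0.489, -0.3482, 0.1179]
tool_rot: [0.0, 0.708, 0.706, -0.0]
force: [1.0, 0.2, -1.0]
gripper_width: 0.0395
finger_force: 20.0
```

Emit:
{"api": "drive_tool", "payload": {
  "increments": [-1,0.002,0.002,0.02,0,-1,0,0,0.025,0,-1,0,0,0.02,0,-1,0,0,0.012,0,-1,0,0,0.006,0]
}}

```text
t: 6.72
tool_pos: [0.4931, -0.3432, 0.0334]
tool_rot: [-0.0, 0.707, 0.707, 0.0]
force: [0.4, 0.6, -1.1]
gripper_width: 0.0396
finger_force: 20.0
```

Emit:
{"api": "drive_tool", "payload": {
  "increments": [-1,0,0,0.002,0,-1,0,0,0.001,0,-1,0,0,0,0,0.3,0,0,0,0,0.3,0,0,0,0]
}}

```text
t: 7.35
tool_pos: [0.493, -0.3438, 0.0311]
tool_rot: [0.0, 0.707, 0.707, 0.0]
force: [0.5, 0.1, 0.8]
gripper_width: 0.0563
finger_force: 0.0
```

Emit:
{"api": "drive_tool", "payload": {
  "increments": [0.3,0,0,-0.02,0,0.3,0,0,-0.04,0,0.3,0,0,-0.04,0,0.3,0.028,-0.007,0,0,0.3,0.042,-0.006,0,0]
}}

```text
t: 7.98
tool_pos: [0.4799, -0.2738, 0.1326]
tool_rot: [0.001, 0.708, 0.706, 0.0]
force: [1.1, 0.4, -0.1]
gripper_width: 0.0609
finger_force: 0.0
```

Emit:
{"api": "drive_tool", "payload": {
  "increments": [0.3,0.042,-0.006,0,0,0.3,0.042,-0.006,0,0,0.3,0.042,-0.006,0,0,0.3,0.042,-0.006,0.02,0,0.3,0,0,0.02,0]
}}

```text
t: 8.6
tool_pos: [0.4562, -0.1031, 0.0921]
tool_rot: [0.001, 0.706, 0.709, 0.0]
force: [-0.1, -0.6, -0.9]
gripper_width: 0.0616
finger_force: 0.0
```

Emit:
{"api": "drive_tool", "payload": {
  "increments": [0.3,0,0,0.03,0,0.3,0,0,0.025,0,0.3,0,0,0.009,0,0.3,0,0,0,0,-1,0,0,0,0]
}}

```text
t: 9.22
tool_pos: [0.4565, -0.1058, 0.028]
tool_rot: [0.001, 0.707, 0.707, 0.0]
force: [0.4, -0.4, -0.3]
gripper_width: 0.0543
finger_force: 0.0
```

Emit:
{"api": "drive_tool", "payload": {
  "increments": [-1,0,0,0,0,-1,0,0,0,0,-1,0,0,0,0,-1,0,0,0,0,-1,0,0,0,0]
}}

```text
t: 9.85
tool_pos: [0.4559, -0.1057, 0.027]
tool_rot: [-0.0, 0.707, 0.707, -0.0]
force: [-1.3, -1.2, 4.4]
gripper_width: 0.0233
finger_force: 20.0
```

Emit:
{"api": "drive_tool", "payload": {
  "increments": [-1,0,0,-0.015,0,-1,0,0,-0.035,0,-1,0,0,-0.035,0,-1,0.009,0.002,-0.025,0,-1,0.03,0.004,0,0]
}}

```text
t: 10.48
tool_pos: [0.4628, -0.0674, 0.1395]
tool_rot: [0.002, 0.708, 0.706, 0.001]
force: [-0.6, 1.5, -1.0]
gripper_width: 0.0237
finger_force: 20.0
```

Emit:
{"api": "drive_tool", "payload": {
  "increments": [-1,0.042,0.004,0,0,-1,0.042,0.004,0,0,-1,0.042,0.004,0,0,-1,0.042,0.004,0,0,-1,0.042,0.004,0,0]
}}

```text
t: 11.1
tool_pos: [0.4818, 0.1447, 0.1379]
tool_rot: [0.0, 0.707, 0.707, 0.0]
force: [0.6, -0.2, -0.7]
gripper_width: 0.0235
finger_force: 20.0
```

Emit:
{"api": "drive_tool", "payload": {
  "increments": [-1,0.042,0.004,0,0,-1,0.042,0.004,0,0,-1,0.042,0.004,0,0,-1,0.042,0.004,0,0,-1,0.042,0,0,0]
}}

```text
t: 11.72
tool_pos: [0.4979, 0.3545, 0.1378]
tool_rot: [-0.0, 0.707, 0.707, 0.0]
force: [0.9, -0.3, -0.7]
gripper_width: 0.0239
finger_force: 20.0
```

Emit:
{"api": "drive_tool", "payload": {
  "increments": [-1,0,0,0.025,0,-1,0,0,0.03,0,-1,0,0,0.03,0,-1,0,0,0.013,0,-1,0,0,0.005,0]
}}

```text
t: 12.35
tool_pos: [0.4979, 0.3534, 0.0342]
tool_rot: [-0.0, 0.707, 0.707, -0.0]
force: [0.9, -0.4, -0.5]
gripper_width: 0.0238
finger_force: 20.0
```

Emit:
{"api": "drive_tool", "payload": {
  "increments": [-1,0,0,0.002,0,-1,0,0,0.001,0,-1,0,0,0,0,0.3,0,0,0,0,0.3,0,0,0,0]
}}

```text
t: 12.98
tool_pos: [0.4979, 0.3534, 0.0311]
tool_rot: [-0.0, 0.707, 0.707, 0.0]
force: [-1.0, -0.4, -0.5]
gripper_width: 0.0401
finger_force: 0.0
```

Emit:
{"api": "drive_tool", "payload": {
  "increments": [0.3,0,0,-0.02,0,0.3,0,0,-0.045,0,0.3,0,0,-0.045,0,0.3,-0.033,-0.006,0,0,0.3,-0.042,-0.007,0,0]
}}

```text
t: 13.6
tool_pos: [0.4848, 0.2783, 0.1428]
tool_rot: [0.0, 0.707, 0.708, 0.001]
force: [0.8, -0.2, -0.7]
gripper_width: 0.0611
finger_force: 0.0
```

Emit:
{"api": "drive_tool", "payload": {
  "increments": [0.3,-0.042,-0.007,0,0,0.3,-0.042,-0.007,0,0,0.3,-0.042,-0.007,0,0,0.3,-0.042,-0.007,0,0,0.3,0,0,0.02,0]
}}

```text
t: 14.22
tool_pos: [0.4578, 0.1075, 0.1228]
tool_rot: [0.002, 0.709, 0.706, 0.001]
force: [0.5, 0.7, 0.1]
gripper_width: 0.0609
finger_force: 0.0
```

Emit:
{"api": "drive_tool", "payload": {
  "increments": [0.3,0,0,0.03,0,0.3,0,0,0.03,0,0.3,0,0,0.025,0,0.3,0,0,0.006,0,0.3,0,0,0,0]
}}

```text
t: 14.85
tool_pos: [0.4573, 0.1106, 0.0308]
tool_rot: [0.0, 0.707, 0.707, 0.0]
force: [0.9, -0.6, -0.6]
gripper_width: 0.061
finger_force: 0.0
```

Emit:
{"api": "drive_tool", "payload": {
  "increments": [-1,0,0,0,0,-1,0,0,0,0,-1,0,0,0,0,-1,0,0,0,0,-1,0,0,0,0]
}}

```text
t: 15.48
tool_pos: [0.4572, 0.1103, 0.0306]
tool_rot: [0.0, 0.707, 0.707, 0.0]
force: [-2.1, 0.4, 10.6]
gripper_width: 0.0418
finger_force: 20.0
```

Emit:
{"api": "drive_tool", "payload": {
  "increments": [-1,0,0,-0.015,0,-1,0,0,-0.035,0,-1,0,0,-0.035,0,-1,-0.01,0,-0.025,0,-1,-0.033,0.002,0,0],
  "grip_force": 25
}}

```text
t: 16.1
tool_pos: [0.4598, 0.0682, 0.1426]
tool_rot: [0.001, 0.706, 0.708, 0.001]
force: [0.9, -0.7, -2.6]
gripper_width: 0.0415
finger_force: 25.0
```

Emit:
{"api": "drive_tool", "payload": {
  "increments": [-1,-0.042,0.002,0,0,-1,-0.042,0.002,0,0,-1,-0.042,0.002,0,0,-1,-0.042,0.002,0,0,-1,-0.042,0.002,0,0]
}}

```text
t: 16.73
tool_pos: [0.4688, -0.1439, 0.1409]
tool_rot: [0.0, 0.707, 0.707, 0.0]
force: [0.6, 0.4, -2.1]
gripper_width: 0.0419
finger_force: 25.0
```

Emit:
{"api": "drive_tool", "payload": {
  "increments": [-1,-0.042,0.002,0,0,-1,-0.042,0.002,0,0,-1,-0.03,0.002,0,0,-1,-0.016,0,0,0,-1,0,0,0.02,0]
}}

```text
t: 17.35
tool_pos: [0.4755, -0.2737, 0.1211]
tool_rot: [0.001, 0.708, 0.707, 0.0]
force: [-0.2, 0.3, -1.8]
gripper_width: 0.0418
finger_force: 25.0
```

z 0.121 → 0.035.

Emit:
{"api": "drive_tool", "payload": {
  "increments": [-1,0,0,0.03,0,-1,0,0,0.027,0,-1,0,0,0.016,0,-1,0,0,0.008,0,-1,0,0,0.003,0]
}}

```text
t: 17.98
tool_pos: [0.4751, -0.2726, 0.0362]
tool_rot: [0.0, 0.707, 0.707, 0.0]
force: [0.0, -0.3, -1.9]
gripper_width: 0.042
finger_force: 25.0
```

Emit:
{"api": "drive_tool", "payload": {
  "increments": [-1,0,0,0.002,0,-1,0,0,0,0,-1,0,0,0,0,0.3,0,0,0,0,0.3,0,0,0,0]
}}

```text
t: 18.6
tool_pos: [0.4749, -0.2727, 0.034]
tool_rot: [0.0, 0.707, 0.707, 0.0]
force: [0.8, -0.1, 0.4]
gripper_width: 0.0582
finger_force: 0.0
```

Emit:
{"api": "drive_tool", "payload": {
  "increments": [0.3,0,0,-0.02,0,0.3,0,0,-0.045,0,0.6,0,0,-0.04,0,0.6,0.035,0.01,0,0,0.6,0.045,0.014,0,0]
}}

```text
t: 19.23
tool_pos: [0.499, -0.1926, 0.1394]
tool_rot: [0.001, 0.708, 0.706, 0.0]
force: [1.3, 0.1, 0.1]
gripper_width: 0.0752
finger_force: 0.0
```

Emit:
{"api": "drive_tool", "payload": {
  "increments": [0.6,0.045,0.014,0,0,0.6,0.045,0.014,0,0,0.6,0.045,0.014,0,0,0.6,0.045,0.0125,0,0,0.6,0.001,0,0.03,0]
}}

```text
t: 19.85
tool_pos: [0.5552, -0.0077, 0.1103]
tool_rot: [0.001, 0.705, 0.709, 0.002]
force: [0.4, -0.3, -0.8]
gripper_width: 0.075
finger_force: 0.0
```

Emit:
{"api": "drive_tool", "payload": {
  "increments": [0.6,0,0,0.03,0,0.6,0,0,0.03,0,0.6,0,0,0.018,0,0.6,0,0,0.005,0,0.6,0,0,0,0]
}}

```text
t: 20.48
tool_pos: [0.5537, -0.0116, 0.0264]
tool_rot: [0.0, 0.707, 0.707, 0.0]
force: [0.0, 0.4, 0.3]
gripper_width: 0.0755
finger_force: 0.0
```

Emit:
{"api": "drive_tool", "payload": {
  "increments": [-1,0,0,0,0,-1,0,0,0,0,-1,0,0,0,0,-1,0,0,0,0,-1,0,0,0,0]
}}

```text
t: 21.1
tool_pos: [0.5536, -0.0117, 0.0264]
tool_rot: [0.0, 0.707, 0.707, 0.0]
force: [-1.6, -1.0, 6.6]
gripper_width: 0.0512
finger_force: 25.0
```

Emit:
{"api": "drive_tool", "payload": {
  "increments": [-1,0,0,-0.015,0,-1,0,0,-0.035,0,-1,0,0,-0.035,0,-1,0.012,-0.002,-0.025,0,-1,0.033,-0.006,0,0]
}}

```text
t: 21.72
tool_pos: [0.5465, 0.0326, 0.1386]
tool_rot: [0.001, 0.708, 0.706, 0.001]
force: [0.7, 0.6, -1.0]
gripper_width: 0.0517
finger_force: 25.0
```

Emit:
{"api": "drive_tool", "payload": {
  "increments": [-1,0.042,-0.007,0,0,-1,0.042,-0.008,0,0,-1,0.042,-0.007,0,0,-1,0.042,-0.008,0,0,-1,0.042,-0.007,0,0]
}}

```text
t: 22.35
tool_pos: [0.508, 0.2447, 0.1369]
tool_rot: [0.0, 0.707, 0.707, 0.0]
force: [1.0, 0.4, -1.5]
gripper_width: 0.0516
finger_force: 25.0
```

Emit:
{"api": "drive_tool", "payload": {
  "increments": [-1,0.025,-0.004,0,0,-1,0.01,-0.002,0,0,-1,0,0,0.02,0,-1,0,0,0.03,0,-1,0,0,0.02,0]
}}

```text
t: 22.98
tool_pos: [0.5021, 0.2765, 0.0637]
tool_rot: [-0.0, 0.708, 0.707, -0.001]
force: [0.2, -0.0, -1.4]
gripper_width: 0.0515
finger_force: 25.0
```

Emit:
{"api": "drive_tool", "payload": {
  "increments": [-1,0.001,0,0.012,0,-1,0,0,0.01,0,-1,0,0,0.007,0,-1,0,0,0.004,0,-1,0,0,0.001,0]
}}

```text
t: 23.6
tool_pos: [0.5025, 0.2794, 0.032]
tool_rot: [0.0, 0.707, 0.707, 0.0]
force: [0.5, -0.3, -1.4]
gripper_width: 0.0514
finger_force: 25.0
```

Emit:
{"api": "drive_tool", "payload": {
  "increments": [-1,0,0,0.001,0,-1,0,0,0.001,0,-1,0,0,0,0,0.6,0,0,0,0,0.6,0,0,0,0]
}}

```text
t: 24.22
tool_pos: [0.5024, 0.2794, 0.03]
tool_rot: [-0.0, 0.707, 0.707, 0.0]
force: [-0.6, 0.2, -0.1]
gripper_width: 0.0683
finger_force: 0.0
```

Emit:
{"api": "drive_tool", "payload": {
  "increments": [0.6,0,0,-0.02,0,0.6,0,0,-0.045,0,0.6,0,0,-0.045,0,0.5,-0.03,0.026,0,0,0.5,-0.03,0.026,0,0]
}}

```text
t: 24.85
tool_pos: [0.5553, 0.2189, 0.1422]
tool_rot: [0.001, 0.707, 0.707, 0.001]
force: [0.3, -0.1, 0.4]
gripper_width: 0.0706
finger_force: 0.0
```

Emit:
{"api": "drive_tool", "payload": {
  "increments": [0.5,-0.03,0.026,0,0,0.5,-0.03,0.026,0,0,0.5,-0.03,0.026,0,0,0.5,-0.029,0.024,0,0,0.5,0,0,0,-9]
}}

```text
t: 25.48
tool_pos: [0.6579, 0.0973, 0.1411]
tool_rot: [0.001, 0.65, 0.76, 0.0]
force: [-0.5, 0.9, -0.7]
gripper_width: 0.07
finger_force: 0.0
```

Emit:
{"api": "drive_tool", "payload": {
  "increments": [0.4,0,0,0,-9,0.4,0,0,0,-9,0.4,0,0,0,-9,0.4,0,0,0,-9,0.4,0,0,0,-9]
}}

```text
t: 26.1
tool_pos: [0.6565, 0.1004, 0.1415]
tool_rot: [0.0, 0.306, 0.952, 0.0]
force: [-0.0, -0.1, -0.7]
gripper_width: 0.0657
finger_force: 0.0
```

Emit:
{"api": "drive_tool", "payload": {
  "increments": [0.4,0,0,0,-9,0.4,0,0,0.03,0,0.4,0,0,0.03,0,0.4,0,0,0,0,0.4,0,0,0,0]
}}

```text
t: 26.72
tool_pos: [0.657, 0.1007, 0.0819]
tool_rot: [0.001, 0.233, 0.972, 0.0]
force: [0.4, -0.1, 0.2]
gripper_width: 0.0661
finger_force: 0.0
```

```bash
python3 - <<'E'
from h import *
s=env.observe();q=s['tool_rot'];print(s['t'],s['tool_pos'],np.degrees(2*np.arctan2(q[2],q[1])))
for c in("top","side"):
    p,d=env.read_camera(c);cv2.imwrite(f"pics/{c}1.png",p[:,:,::-1])
    for n in "tray_two tray_three cutter_thick cutter_slim jar_squat jar_tall gauge".split():
        for r in env.cut_out(n,c)[:2]:
            P,_,_=pts(c,d,r["mask"]); 
            if len(P)<5: continue
            zt=np.percentile(P[:,2],95);T=P[P[:,2]>zt-.006]
            (bc,bs,ba)=cv2.minAreaRect(T[:,:2].astype(np.float32)*1000)
            print(c,n,round(r["conf"],2),"ztop",round(zt,3),np.round(bc),np.round(bs),round(ba,1))
E
```

```text
26.725 [0.65702385 0.10065419 0.08186111] 153.00265149736217
top tray_two 0.59 ztop 0.016 [501. 315.] [ 81. 159.] 3.0
top tray_two 0.25 ztop 0.053 [503. 278.] [50. 50.] 3.9
top tray_three 0.88 ztop 0.015 [ 516. -301.] [148. 162.] 11.7
top cutter_thick 0.79 ztop 0.069 [ 493. -343.] [34. 37.] 0.6
top cutter_slim 0.67 ztop 0.07 [500. 352.] [21. 20.] 64.6
top jar_squat 0.62 ztop 0.053 [503. 280.] [50. 53.] 1.3
top jar_squat 0.28 ztop 0.15 [689. 223.] [144.  27.] 60.6
top jar_tall 0.84 ztop 0.081 [373. 133.] [41. 40.] 37.9
top jar_tall 0.72 ztop 0.084 [ 476. -271.] [38. 41.] 85.3
top gauge 0.61 ztop 0.069 [ 493. -343.] [34. 36.] 0.6
side tray_two 0.72 ztop 0.015 [500. 315.] [ 81. 163.] 2.7
side tray_three 0.91 ztop 0.015 [ 517. -302.] [148. 166.] 11.3
side cutter_thick 0.55 ztop 0.07 [ 494. -342.] [32. 33.] 59.5
side cutter_thick 0.36 ztop 0.043 [661. 111.] [ 52. 117.] 65.0
side cutter_slim 0.69 ztop 0.069 [499. 353.] [19. 22.] 63.6
side cutter_slim 0.17 ztop 0.052 [745.  47.] [146. 323.] 30.7
side jar_tall 0.88 ztop 0.082 [ 477. -272.] [40. 41.] 25.9
side jar_tall 0.76 ztop 0.079 [525. 107.] [ 39. 110.] 23.2
side gauge 0.84 ztop 0.043 [661. 110.] [ 52. 118.] 63.1
```

View pics/side1.png

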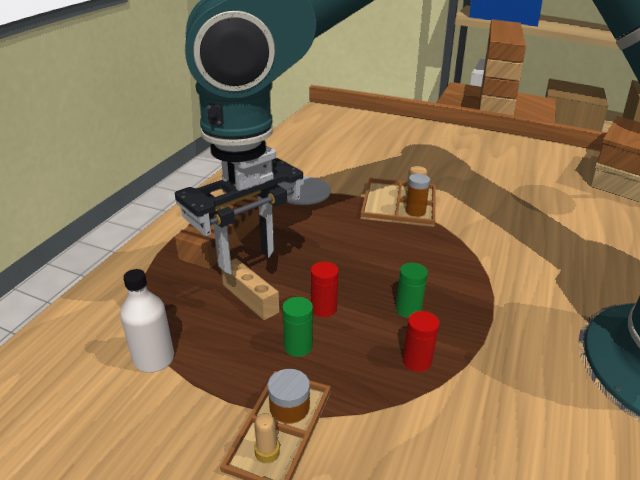

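The side picture shows the slim cutter (266,440) and squat jar (289,395) in tray two, and the tall jar (418,195) and thick cutter (418,172) in tray three. The jaws straddle the gauge at (250,285), so I go down and grip it.

Emit:
{"api": "drive_tool", "payload": {
  "increments": [0.4,0,0,0.025,0,0.4,0,0,0.02,0,0.4,0,0,0.01,0,0.4,0,0,0.002,0,-1,0,0,0,0],
  "grip_force": 25
}}

```text
t: 28.15
tool_pos: [0.6566, 0.1005, 0.0232]
tool_rot: [0.0, 0.233, 0.972, 0.0]
force: [0.8, -1.2, 0.7]
gripper_width: 0.0588
finger_force: 0.0
```

Emit:
{"api": "drive_tool", "payload": {
  "increments": [-1,0,0,0,0,-1,0,0,0,0,-1,0,0,0,0,-1,0,0,0,0,-1,0,0,0,0]
}}

```text
t: 28.78
tool_pos: [0.6565, 0.1003, 0.0232]
tool_rot: [0.0, 0.233, 0.972, -0.0]
force: [-0.7, -1.1, 4.7]
gripper_width: 0.0298
finger_force: 25.0
```

Emit:
{"api": "drive_tool", "payload": {
  "increments": [-1,0,0,-0.015,0,-1,0,0,-0.035,0,-1,0,0,-0.035,0,-1,0,0,-0.035,0,-1,0,0,0,0]
}}

```text
t: 29.4
tool_pos: [0.6575, 0.1009, 0.1463]
tool_rot: [0.002, 0.233, 0.972, 0.001]
force: [0.4, -0.4, -2.2]
gripper_width: 0.0297
finger_force: 25.0
```

Emit:
{"api": "drive_tool", "payload": {
  "increments": [-1,0,0,0,8.6,-1,0,0,0,8.6,-1,0,0,0,8.6,-1,0,0,0,8.6,-1,0,0,0,8.6]
}}

```text
t: 30.02
tool_pos: [0.6559, 0.1003, 0.1424]
tool_rot: [-0.0, 0.576, 0.818, -0.0]
force: [0.9, -0.5, -1.8]
gripper_width: 0.0298
finger_force: 25.0
```

Emit:
{"api": "drive_tool", "payload": {
  "increments": [-1,0,0,0,8.4,-1,-0.02,-0.01,0,0,-1,-0.04,-0.02,0,0,-1,-0.04,-0.02,0,0,-1,-0.04,-0.02,0,0]
}}

```text
t: 30.65
tool_pos: [0.6148, -0.0534, 0.1426]
tool_rot: [-0.0, 0.631, 0.776, -0.0]
force: [0.3, -0.5, -1.9]
gripper_width: 0.0297
finger_force: 25.0
```

Emit:
{"api": "drive_tool", "payload": {
  "increments": [-1,-0.04,-0.02,0,0,-1,-0.04,-0.02,0,0,-1,-0.04,-0.02,0,0,-1,-0.04,-0.02,0,0,-1,-0.03,-0.014,0,0]
}}

```text
t: 31.28
tool_pos: [0.5602, -0.259, 0.1426]
tool_rot: [-0.0, 0.632, 0.775, -0.001]
force: [-0.1, 0.5, -0.5]
gripper_width: 0.0296
finger_force: 25.0
```

Emit:
{"api": "drive_tool", "payload": {
  "increments": [-1,-0.023,-0.01,0,0,-1,-0.013,-0.006,0,0,-1,0,0,0.015,0,-1,0,0,0.02,0,-1,0,0,0.005,0]
}}

```text
t: 31.9
tool_pos: [0.553, -0.2928, 0.1007]
tool_rot: [-0.002, 0.631, 0.776, -0.0]
force: [-0.1, 0.6, -1.0]
gripper_width: 0.0294
finger_force: 25.0
```

Emit:
{"api": "drive_tool", "payload": {
  "increments": [-1,0,0,0.02,0,-1,0,0,0.025,0,-1,0,0,0.016,0,-1,0,0,0.008,0,-1,0,0,0.003,0]
}}

```text
t: 32.52
tool_pos: [0.5538, -0.2943, 0.0307]
tool_rot: [-0.0, 0.632, 0.775, 0.0]
force: [-0.3, 0.6, -1.6]
gripper_width: 0.03
finger_force: 25.0
```

Emit:
{"api": "drive_tool", "payload": {
  "increments": [-1,0,0,0.002,0,-1,0,0,0.001,0,-1,0,0,0,0,0,0,0,0,0,0,0,0,0,0]
}}

```text
t: 33.15
tool_pos: [0.5538, -0.2944, 0.0281]
tool_rot: [0.0, 0.632, 0.775, 0.0]
force: [0.2, -0.3, 0.2]
gripper_width: 0.0456
finger_force: 0.0
```

Rise, then check.

Emit:
{"api": "drive_tool", "payload": {
  "increments": [0,0,0,-0.02,0,0,0,0,-0.04,0,0,0,0,-0.05,0,0,0,0,-0.05,0,0,0,0,-0.05,0]
}}

```text
t: 33.78
tool_pos: [0.5535, -0.2941, 0.2413]
tool_rot: [0.001, 0.632, 0.775, 0.0]
force: [-0.5, -0.5, 0.2]
gripper_width: 0.0469
finger_force: 0.0
```

Emit:
{"api": "drive_tool", "payload": {
  "increments": [0,-0.04,0,0,0,0,-0.045,0,0,0,0,-0.045,0,0,0,0,-0.045,0,0,0,0,-0.02,0,0,0]
}}

```text
t: 34.4
tool_pos: [0.5924, -0.4877, 0.2389]
tool_rot: [0.0, 0.633, 0.774, 0.0]
force: [0.3, 0.5, 0.6]
gripper_width: 0.0467
finger_force: 0.0
```

```bash
python3 - <<'E'
from h import *
p,d=env.read_camera("top")
env.read_camera("side")
p2,_=env.read_camera("side");cv2.imwrite("pics/both2.png",np.hstack([p[150:350,100:540],p2[150:350,200:540]])[:,:,::-1])
for n in "tray_three cutter_thick jar_tall gauge tray_two cutter_slim jar_squat plate mould bottle".split():
    for r in env.cut_out(n,"top")[:2]:
        P,_,_=pts("top",d,r["mask"])
        if len(P)<5: continue
        zt=np.percentile(P[:,2],95);T=P[P[:,2]>zt-.006]
        (bc,bs,ba)=cv2.minAreaRect(T[:,:2].astype(np.float32)*1000)
        print(n,round(r["conf"],2),"ztop",round(zt,3),np.round(bc),np.round(bs),round(ba,1))
E
```

```text
tray_three 0.65 ztop 0.015 [ 517. -301.] [148. 162.] 11.9
cutter_thick 0.94 ztop 0.07 [ 494. -343.] [34. 36.] 89.8
jar_tall 0.77 ztop 0.081 [413.  28.] [39. 39.] 0.9
jar_tall 0.72 ztop 0.081 [373. 133.] [39. 39.] 1.7
gauge 0.58 ztop 0.048 [ 554. -293.] [ 28. 117.] 11.9
gauge 0.54 ztop 0.07 [ 494. -344.] [36. 36.] 0.6
tray_two 0.94 ztop 0.016 [502. 316.] [ 81. 159.] 3.0
cutter_slim 0.68 ztop 0.07 [499. 352.] [22. 19.] 2.3
cutter_slim 0.5 ztop 0.015 [ 517. -302.] [148. 163.] 11.8
jar_squat 0.68 ztop 0.053 [504. 279.] [51. 51.] 14.7
plate 0.82 ztop 0.011 [ 726. -267.] [118. 119.] 67.1
mould 0.86 ztop 0.053 [789. -45.] [208.  73.] 87.5
bottle 0.92 ztop 0.151 [719. 275.] [25. 26.] 7.7
```

View pics/both2.png

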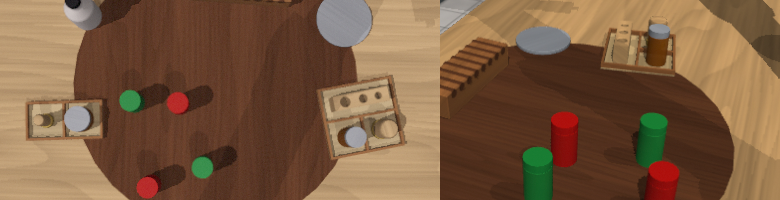

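The picture shows all five in their compartments: the gauge in the long one at (362,100), tall jar (352,137) and thick cutter (387,128), then slim cutter (42,120) and squat jar (78,119). The bystanders haven't moved, so I hand it in.

```bash
python3 -c "
from station import env
print(env.job_done())"
```

```text
the job is handed in; nothing more can be done
None
```

Both kits are made up and handed in: the last pictures show all five things standing upright in their own compartments, with the gauge block in the long one and the mould, disc and bottle unmoved; the hand-in returned no verdict.

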